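Press-check the trolley brake lever

TASK

Two half handlebars for a tube trolley stand on the welding bench; check the brake lever, the long one with the ball end, and leave the short lever and everything else alone. With the outside of the fingers press the long lever in to its stop once and keep it there for about a second, let it spring fully out, then press it in to its stop again and finish while still holding it pressed there, short of the bar. Do not force it, do not grip it or touch its inner side, and do not touch the bar.

Things in the scene. Friction and masses are not known exactly. Their poses are not given: they have to be found in the camera images.
- brake_stand: Foot of the half handlebar with the LONG lever, bolted down (left or right, turned up to 23 degrees): dark steel plate 110 x 170 x 10 mm (x by y), 32 mm post at y = -55 mm. Origin: centre of its underside, on the table; z up. The bar runs along y above the origin, the lever is on its -x side (roughly the robot's side); pressing it in moves its free end towards +x.
- brake_bar_mid (a point): Middle of the horizontal bar of that stand (the bar is not to be touched), on its axis, 140 mm straight above the stand's origin. Axes as the stand's. The bar is a 32 mm steel tube from y = -100 to +100 mm, with a 35 mm rubber grip from y = -15 mm to its +y end; a 42 mm clamp at y = -60 mm carries the lever's pivot between two small plates (up to 156 mm high).
- brake_lever_pivot (a point): Pivot of the long lever: vertical hinge at (-42, -60, 140) mm in the stand's frame. Axes as the stand's.
- brake_lever_tip (a point): Free end of the long lever, 150 mm from the pivot, moving with it. y axis: along the lever away from the pivot; x: square to it towards the bar; z up. The lever is a flat aluminium blade 18 mm tall (131 to 149 mm above the table), its outer face 5 mm, its inner (bar side) face 9 mm off the line pivot to tip; it ends in a ball, 20 mm across.
- brake_lever_press (a point): Good place to press: on the outer face of the long lever, 117 mm from the pivot, at mid height; moves with the lever. Axes as the tip's: pressing goes along +x.
- brake_lever (a joint): Angle of the long lever, rad: 0 = fully out (leaning 0.30 rad away from the bar's direction), 0.26 = on its built-in solid stop, still about 17 mm clear of the grip. A spring pushes it out: at the press place about 2 N when out, rising to 6 N just before the stop; on the stop the force rises steeply.
- latch_stand: Foot of the other half handlebar, same stand, bar and lever shape but with a SHORT lever, 95 mm from pivot to end and no ball. Frame as for the first stand.
- latch_lever (a joint): Angle of the short lever, rad: 0 = fully out, where its spring keeps it. Leave alone.
- latch_lever_tip (a point): Free end of the short lever.
- tin: A closed round tin, 60 mm across, 55 mm tall, standing between the two stands. Bystander, loose; origin at its underside.
- tube_stub: A short steel tube, 48 mm across, 80 mm tall, standing on the robot's side of the stands. Bystander, loose; origin at its underside.
- spool: A solid flanged steel spool, 60 mm across, 55 mm tall, standing on the robot's side of the stands. Bystander, loose; origin at its underside.
- flange: A flat steel ring, 84 mm across, 14 mm thick, lying behind the stands. Bystander, loose; origin at its underside.
- tube_long: A steel tube, 52 mm across, 110 mm tall, standing behind the stands. Bystander, loose; origin at its underside.
- wrench: A wrench lying on the left of the table. Bystander, loose; origin at its underside.
- hammer: A hammer lying on the right of the table. Bystander, loose; origin at its underside.
There are look-alikes about, which are no part of the job. Leave any red look-alike of the brake_stand alone.

How it is judged:
On the way, in this order (a step that is already met when the one before it is completed fails the run):
1. the long lever is pressed in to its stop by the fingers and kept there (value of joint brake_lever above 0.24 rad and contact force between the fingers and brake_lever above 2 N), for 0.6 s.
2. the long lever is let go and has sprung fully out (value of joint brake_lever below 0.02 rad and contact force between the fingers and brake_lever below 0.5 N), for 0.15 s.
3. the long lever is pressed in to its stop again (all of step 1), for 0.2 s.
At the end, for the whole second after the job is handed in: The long lever is held still by the fingers on its stop (joint above 0.24 of 0.26 rad, finger force on it over 2 N), fingers off its inner side and the bar, the short lever fully out (below 0.03 rad), every loose bystander within 20 mm of its start (all of step 3 and velocity of joint brake_lever between -0.05 and 0.05 rad/s and contact force between the fingers and brake_stand_c2 below 0.5 N and contact force between the fingers and brake_stand_c3 below 0.5 N and contact force between the fingers and brake_stand_c4 below 0.5 N and contact force between the fingers and brake_lever_c3 below 0.5 N and contact force between the fingers and brake_lever_c4 below 0.5 N and value of joint latch_lever below 0.03 rad and distance of each of tin, tube_stub, spool, flange, tube_long, wrench, hammer from where it was at the start of the episode below 0.02 m); the arm keeps its last pose, push and grip.
It fails at once if the long lever is forced (over 45 N) (contact force between the fingers and brake_lever above 45 N).
It fails at once if the long lever is gripped or pulled: the fingers touch its inner side (contact force between the fingers and brake_lever_c3 above 2 N or contact force between the fingers and brake_lever_c4 above 2 N).
It fails at once if the robot touches the bar (contact force between any of the fingers, the arm and brake_stand_c2 above 2 N or contact force between any of the fingers, the arm and brake_stand_c3 above 2 N or contact force between any of the fingers, the arm and brake_stand_c4 above 2 N).
It fails at once if the short lever is pressed (value of joint latch_lever above 0.05 rad).
It fails at once if a bystander is lifted, knocked or pushed away (distance of any of tin, tube_stub, spool, flange, tube_long, wrench, hammer from where it was at the start of the episode above 0.02 m).
It also fails if it takes over 40 s, if anything falls off the work surface, if the arm or the gripper's body presses on something with over 40 N, if the wrist force passes 120 N, or if a joint passes its speed limit or range.

ROBOT

A 6-joint arm with a two-finger parallel gripper is mounted at the origin on the work surface. World frame = base frame: x ahead of the robot, y to its left, z up, the work surface at z = 0. Lengths are in m, angles in rad, forces in N, time in s.
With the tool pointing down it reaches from about 0.3 to 0.775 m from the base axis. Payload 14.6 kg.
Tool frame: the origin (TCP) lies at the very end of the fingers, on their centre line; the grasp point (between the pads) lies 19 mm behind it (ctrl.hold_point_z is the distance from the TCP to the grasp point, in m); x points along the fingers, y is the direction in which the jaws open and shut, and the axes are right-handed (so a half turn about x gives the same grasp; the last joint's range is limited). The gripper opens to 94 mm and grips with 3 to 60 N. Pads are 16 mm wide; open, the fingers measure 119 mm over their backs; the gripper's body (75 mm by 177 mm) begins 78 mm behind the grasp point.
Start: joints at [-1.327, 0.3, 1.521, -0, 1.321, -0.067], TCP at [0.168, -0.524, 0.205] pointing down, gripper open.
Joint ranges: [-3.03, 3.03], [-0.79, 2.21], [0.23, 2.52], [-1.04, 4.18], [0, 3.07], [-2.55, 2.55]. Speed limits (rad/s): [2.22, 2.22, 2.57, 3.14, 3.14, 3.14].

INTERFACE

Orientations are given as [roll, pitch, yaw] about the fixed x, y, z axes, in that order (R = Rz(yaw) Ry(pitch) Rx(roll)).
In Python, from station import get_obs, camera, ticket, ctrl gives the robot as it stands.
- The arm moves only by the tool step_arm, never from a script. Its argument "motion" is a list that holds one entry, the list of rows, each a list of 6 numbers: the shift along the tool's x, y, z in m, then the turn, a rotation vector about the tool's x, y, z in degrees. A call has 1 to 12 rows; each row shifts and turns the commanded pose from where the row before left it, along the tool's axes as they then stand; what a row does not reach is not made up. A row lasts 1/8 s, in which the tool goes at most 62.5 mm and 10.7 degrees, less where a joint would pass 70% of its speed; a pose out of reach is approached as far as the arm can. A call is refused whole if a number of a shift passes 0.0625 or a number of a turn 10.7, either way. A call with a gripper value outside its range is refused whole. "fingers" is the finger opening in m, from 0 to 0.094, set as the call begins (left out, the last holds). The fingers move at their own pace and stop on an object; "squeeze" is the grip in N (left out, the last holds). Time passes only in rows, so rows that do not move let the fingers close. It gives the time, the measured TCP pose, the force and the opening at its end, in the units of the state.
- get_obs(): the state, without advancing time (a new reading comes with each control period).
- camera(name): name is "scene" or "top" or "wrist"; returns a dict with "pixels" (480x640x3 uint8, red, green, blue), "fx", "fy", "cx", "cy" (pixels), "extrinsics" (4x4, takes a point from world to camera coordinates); the wrist camera has in their place "T_tool_cam" (4x4, takes a point from camera to tool coordinates, whose origin is the TCP and whose axes are the tool frame's). Camera axes: x right, y up, looking along -z (the intrinsics and any distortion apply to the point x, -y, -z); pixel columns grow to the right and rows downward; lengths in m; the calibration is good to about 2 mm. A picture is of the moment at which its call begins: read the wrist's pose just before it. There is no depth.
- ticket.hand_in(): hands the job in, once; it reports no verdict.
The state is a dict: "time_s": time; "qpos": joint angles; "joint_vel": joint speeds; "tau": joint torques, N m; "ee_pos": TCP position; "eef_rot": TCP orientation; "force": force on the tool from outside, world axes, zero at the start; "moment": the same for the moment, N m; "grip_width": finger opening in m.
Only numpy, scipy, OpenCV 4.12 (cv2) and the standard library are available. Lean on these libraries where they do the work, as an engineer would, in place of code of your own. Each camera call takes 0.05 s, during which the arm holds its last target.

## Working session

There is one attempt and no reset: what is moved stays moved. The work goes in short steps, Python scripts to look and compute and a tool call to move; the robot and the scene stay as the last step left them, time stands still between calls to the robot, and variables do not carry over. Pictures are saved under pics/ and viewed, and the job is handed in when it is done.

Besides the shell and the picture viewer there is one more tool, called after "Request:" as name([rows], argument=value, ...), one row to a line, values as JSON. step_arm: Moves the arm, as the interface text tells. Its arguments: {"type":"object","properties":{"motion":{"type":"array","items":{"type":"array","items":{"type":"array","items":{"type":"number"}}}},"fingers":{"type":"number"},"squeeze":{"type":"number"}},"required":["motion"]}

```bash
ls; mkdir -p pics
python3 - <<'E'
from station import get_obs, camera
import cv2,numpy as np
print(get_obs())
for n in ["scene","top","wrist"]:
    c=camera(n); cv2.imwrite(f"pics/{n}0.png",cv2.cvtColor(c["pixels"],cv2.COLOR_RGB2BGR))
    np.save(f"pics/{n}0.npy",{k:c[k] for k in c if k!="pixels"},allow_pickle=True)
    print(n,{k:np.round(c[k],4).tolist() if k!='name' else 0 for k in c if k!="pixels"})
E
```

```text
pics
{'time_s': 0.0, 'qpos': array([-1.32657544e+00,  3.00444724e-01,  1.52160085e+00, -5.41881528e-06,
        1.32070265e+00, -6.65693782e-02]), 'joint_vel': array([ 0.00067612, -0.000287  , -0.00055853,  0.00013001, -0.00089642,
       -0.00051114]), 'tau': array([-8.33393233e-05, -5.31808519e+01, -3.52734196e+01,  7.08281645e-02,
        2.43591605e-02, -9.64658898e-05]), 'ee_pos': array([ 0.16814213, -0.5233825 ,  0.20489244]), 'eef_rot': array([-1.63282369,  1.56964074,  1.81956057]), 'force': array([-0.02615059, -0.12564695, -0.17043025]), 'moment': array([-0.03938881, -0.03184867,  0.01399336]), 'grip_width': 0.09399797419793836}
scene {'fx': 456.9256, 'fy': 456.9256, 'cx': 323.8578, 'cy': 244.3627, 'extrinsics': [[0.2606, 0.9654, -0.0052, -0.1293], [-0.783, 0.2145, 0.5839, 0.391], [0.5648, -0.1481, 0.8118, -1.6452], [0.0, 0.0, 0.0, 1.0]]}
top {'fx': 463.8736, 'fy': 463.8736, 'cx': 312.7409, 'cy': 244.1628, 'extrinsics': [[-0.0147, -0.9999, -0.0033, 0.0023], [0.9974, -0.0149, 0.0703, -0.5745], [-0.0703, -0.0023, 0.9975, -1.0926], [0.0, 0.0, 0.0, 1.0]]}
wrist {'fx': 373.6399, 'fy': 373.6399, 'cx': 312.8403, 'cy': 231.7367, 'T_tool_cam': [[-0.0014, 0.2859, -0.9583, -0.1795], [1.0, -0.0, -0.0014, 0.0003], [-0.0004, -0.9583, -0.2859, -0.0827], [0.0, 0.0, 0.0, 1.0]]}
```

View pics/scene0.png

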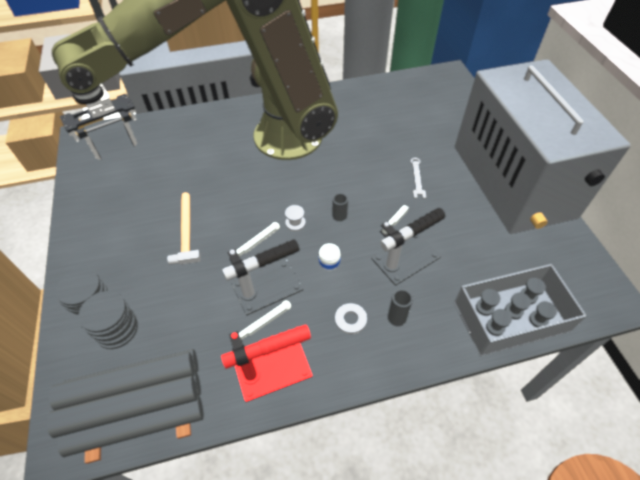

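View pics/top0.png

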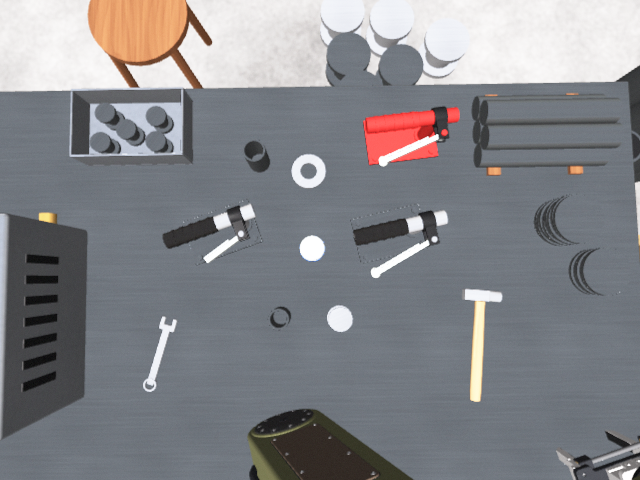

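View pics/wrist0.png

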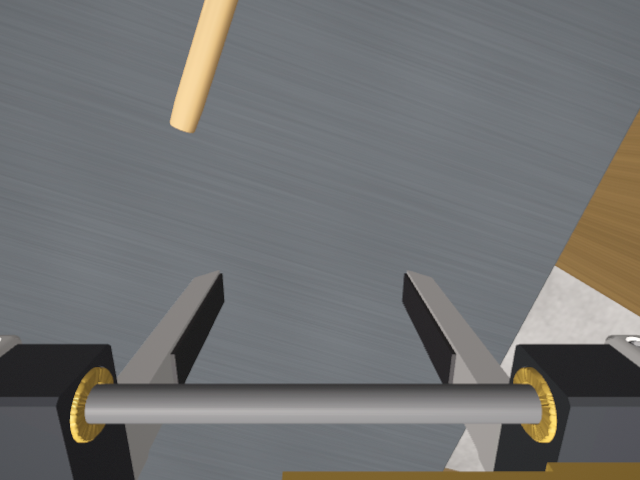

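Candidates: dark stand with the ball-ended lever (top: tip 376,272, pivot 434,239); red look-alike (top: tip 383,161); short lever without a ball (top: tip 207,260). I choose the dark one with the ball and will check it in a close crop.

Run:
```python
import cv2
a=cv2.imread("pics/top0.png")[190:300,340:470]; b=cv2.imread("pics/scene0.png")[210:320,210:320]
cv2.imwrite("pics/cropt.png",cv2.resize(a,None,fx=6,fy=5.4545,interpolation=cv2.INTER_CUBIC) if 0 else cv2.resize(a,None,fx=5,fy=5,interpolation=cv2.INTER_CUBIC))
cv2.imwrite("pics/crops.png",cv2.resize(b,None,fx=5,fy=5,interpolation=cv2.INTER_CUBIC))
```

```text
(no output)
```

View pics/cropt.png

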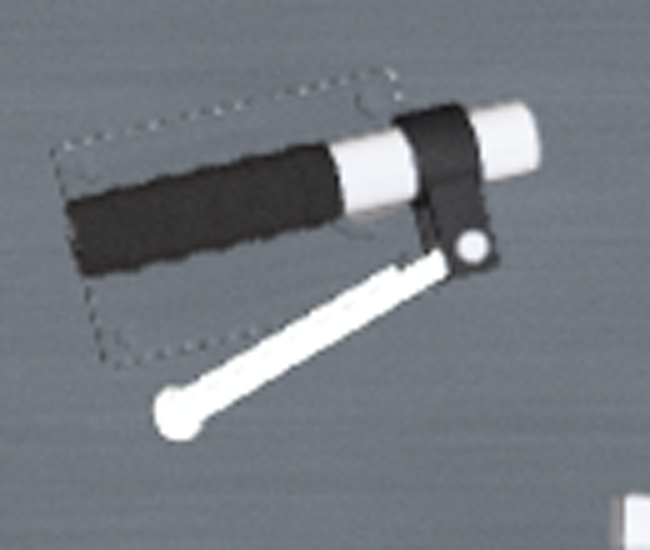

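View pics/crops.png

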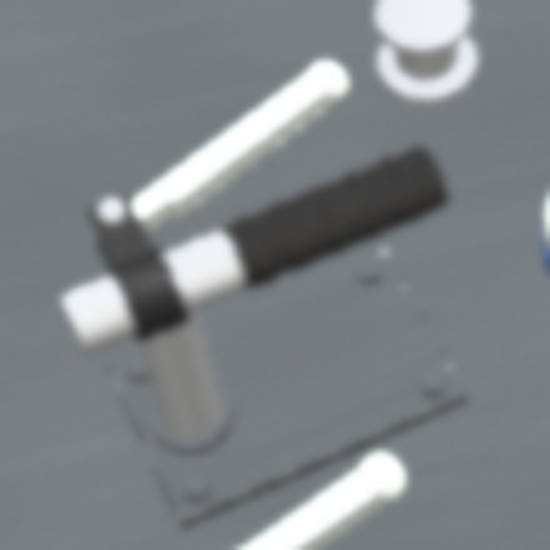

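The crops show the dark stand's ball-ended lever. In the top view the ball is at (376.0,272.4) and the pivot cap at (434.4,239.2). In the scene view they are at (275.2,226.0) and (232.2,252.0). Next I triangulate.

```bash
cat > h.py <<'E'
import numpy as np
from scipy.optimize import least_squares
C={n:np.load(f"pics/{n}0.npy",allow_pickle=True).item() for n in("scene","top")}
def proj(n,X,T=None):
    c=C[n]; p=c["extrinsics"][:3,:3]@X+c["extrinsics"][:3,3]
    return np.array([c["fx"]*p[0]/-p[2]+c["cx"], c["fy"]*-p[1]/-p[2]+c["cy"]])
def tri(t,s):
    r=least_squares(lambda X:np.r_[proj("top",X)-t,proj("scene",X)-s],[.5,-.1,.1]); return r.x,r.fun
def onz(n,uv,z):
    return least_squares(lambda p:proj(n,np.r_[p,z])-uv,[.5,0]).x
E
python3 - <<'E'
from h import *
np.set_printoptions(precision=4,suppress=True)
b=tri([376,272.4],[275.2,226]); p=tri([434.4,239.2],[232.2,252]); print(b,p)
B=onz("top",[376,272.4],.142);P=onz("top",[434.4,239.2],.156)
print(B,P,np.linalg.norm(B-P)); d=B-P; a=np.arctan2(-d[0],d[1]); print("lever dir angle from +y",a,np.degrees(a))
# bar: grip end mid & tube end mid, top
g1=onz("top",[340+75/5,190+238/5],.14); g2=onz("top",[340+530/5,190+140/5],.14);print(g1,g2,np.linalg.norm(g1-g2),np.arctan2(-(g1-g2)[0],(g1-g2)[1]))
print("stub",onz("top",[281,317],.08),"spool",onz("top",[340,318],.055),"tin",onz("top",[312,248],.055),"lat tip",onz("top",[207,260],.14))
print("hammer",onz("top",[483,296],.03),onz("top",[476,400],.02))
E
```

```text
(array([ 0.504 , -0.1387,  0.1417]), array([-0.6347, -0.1407, -0.8221, -0.0435])) (array([ 0.5715, -0.2608,  0.1598]), array([-0.4751, -0.1   , -0.5878, -0.0667]))
[ 0.5037 -0.14  ] [ 0.5715 -0.2627] 0.14021331896183184
lever dir angle from +y 0.5049983833133913 28.9342760247871
[ 0.5787 -0.0971] [ 0.618  -0.2933] 0.20004290899950028 0.1976807336107601
stub [0.4074 0.0674] spool [ 0.401  -0.0664] tin [ 0.5631 -0.0044] lat tip [0.5355 0.2199]
hammer [ 0.4453 -0.4056] [ 0.203 -0.383]
```

```bash
cat >> h.py <<'E'
from scipy.spatial.transform import Rotation as Ro
P=np.array([.5715,-.2620]); YAW=.20
def lev(j): # joint
    th=YAW+.30-j; return np.array([-np.sin(th),np.cos(th)]),np.array([np.cos(th),np.sin(th)])
def centre(j,s=.110,phi=.28,hw=.008,hl=.0125):
    # tool centre such that finger rectangle touches outer face at joint j, centre at s along lever
    d,n=lev(j); th=YAW+.3-j; a=abs(th-phi); off=hw*np.cos(a)+hl*np.sin(a)
    return P+s*d-(.005+off)*n
PHI=.28
Rd=np.array([[0,0,-1.],[0,0,0],[0,0,0]])
x=np.array([0,0,-1.]);z=np.array([np.cos(PHI),np.sin(PHI),0]);RD=np.c_[x,np.cross(z,x),z]
def state():
    from station import get_obs
    o=get_obs(); R=Ro.from_euler("xyz",o["eef_rot"]).as_matrix(); return o,R
def goto(t,RDes=None):
    o,R=state(); print("t",round(o["time_s"],3),"pos",o["ee_pos"],"F",o["force"])
    rv=np.degrees(Ro.from_matrix(R.T@(RD if RDes is None else RDes)).as_rotvec())
    print("rot deg (tool)",rv,"shift now-axes mm",1e3*R.T@(t-o["ee_pos"]),"shift desired-axes mm",1e3*RD.T@(t-o["ee_pos"]))
np.set_printoptions(precision=4,suppress=True)
E
python3 - <<'E'
from h import *
o,R=state();print(R)
print(centre(0),centre(.26))
c0=centre(0); n=z[:2]
print("standoff",c0-.04*n)
goto(np.r_[c0-.04*n,.205])
E
```

```text
[[-0.0002  0.3058 -0.9521]
 [ 0.0009 -0.9521 -0.3058]
 [-1.     -0.0009 -0.0001]]
[ 0.5051 -0.1729] [ 0.5322 -0.1584]
standoff [ 0.4667 -0.184 ]
t 0.15 pos [ 0.1682 -0.5235  0.205 ] F [-0.1389 -0.1828 -0.6965]
rot deg (tool) [-178.2351   -0.0799   -0.0046] shift now-axes mm [   0.2551 -231.9226 -388.0545] shift desired-axes mm [  0.0221 243.7639 380.7277]
```

```bash
sed -i 's/^PHI=.28/PHI=.311/; s/phi=.28/phi=.311/; s/RD=np.c_\[x,np.cross(z,x),z\]/RD=np.c_[x,np.cross(-z,x),-z]/' h.py
python3 - <<'E'
from h import *
c0=centre(0);print(c0,centre(.26)); goto(np.r_[c0-.045*z[:2],.205])
E
```

```text
[ 0.5054 -0.1728] [ 0.5319 -0.1584]
t 0.15 pos [ 0.1682 -0.5235  0.205 ] F [-0.1389 -0.1828 -0.6965]
rot deg (tool) [-0.0113 -0.0037  0.0513] shift now-axes mm [   0.2538 -230.7437 -383.3587] shift desired-axes mm [   0.0221 -230.6682 -383.4043]
```

Request:
step_arm([
  [[0, -0.01, -0.016, 0, 0, 0], [0, -0.02, -0.034, 0, 0, 0], [0, -0.022, -0.037, 0, 0, 0], [0, -0.022, -0.037, 0, 0, 0], [0, -0.022, -0.037, 0, 0, 0], [0, -0.022, -0.037, 0, 0, 0], [0, -0.022, -0.037, 0, 0, 0], [0, -0.022, -0.037, 0, 0, 0], [0, -0.022, -0.037, 0, 0, 0], [0, -0.022, -0.037, 0, 0, 0], [0, -0.017, -0.028, 0, 0, 0], [0, -0.008, -0.01, 0, 0, 0]],
], fingers=0, squeeze=30)

```text
time_s: 1.65
ee_pos: [0.4637, -0.1843, 0.2053]
eef_rot: [-1.303, 1.571, 2.152]
force: [-0.8, 0.3, -0.4]
grip_width: 0.0007
```

Run:
```python
from h import *
from station import camera
import cv2
goto(np.r_[centre(0)-.045*z[:2],.205]); o,R=state(); print(o["qpos"],o["grip_width"],o["eef_rot"])
c=camera("wrist"); cv2.imwrite("pics/w1.png",cv2.cvtColor(c["pixels"],cv2.COLOR_RGB2BGR))
c=camera("top"); cv2.imwrite("pics/t1.png",cv2.resize(cv2.cvtColor(c["pixels"],cv2.COLOR_RGB2BGR)[150:350,280:520],None,fx=3,fy=3))
```

```text
t 1.65 pos [ 0.4637 -0.1843  0.2053] F [-0.8132  0.2785 -0.3653]
rot deg (tool) [0.111  0.0045 0.0164] shift now-axes mm [0.322  1.8194 1.7402] shift desired-axes mm [0.3223 1.8227 1.7367]
[-0.4518  0.1863  1.6625  0.0002  1.2931  0.8061] 0.0006961160121748338 [-1.3027  1.5705  2.1518]
```

View pics/w1.png

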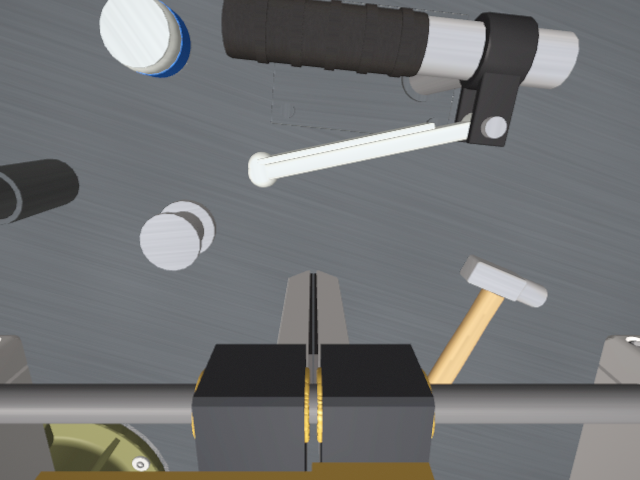

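View pics/t1.png

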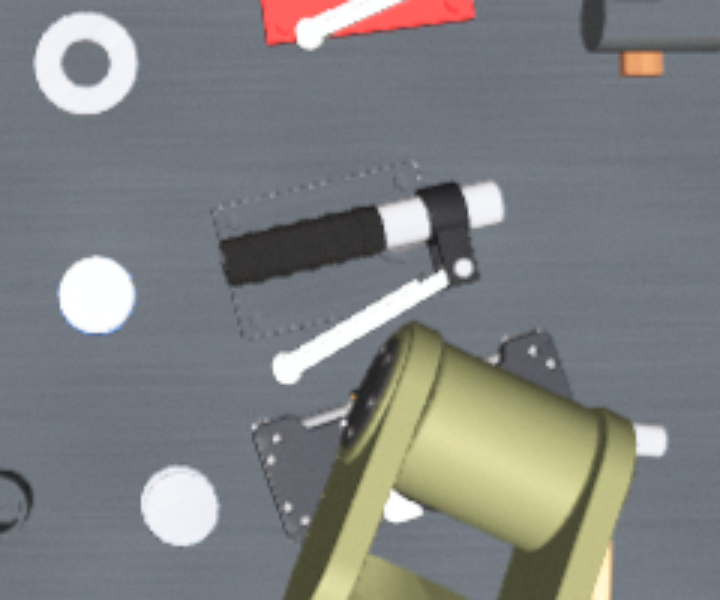

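The wrist view shows the fingers shut, with the tips at (312,275) and a clear gap to the ball lever (ball 262,170; pivot cap 495,127; bar beyond). I'll check the positions with this third view.

Run:
```python
from h import *
T=np.load("pics/wrist0.npy",allow_pickle=True).item()
o,R=state()
def ray(u,v,h):
    d=np.array([(u-T["cx"])/T["fx"],-(v-T["cy"])/T["fy"],-1]); M=T["T_tool_cam"]
    d=R@M[:3,:3]@d; c=o["ee_pos"]+R@M[:3,3]; return c+d*(h-c[2])/d[2]
B=ray(262,170,.141);Q=ray(495,127,.157);g=ray(238,30,.157);e=ray(560,60,.145);print(B,Q,np.linalg.norm((B-Q)[:2]),np.arctan2(-(B-Q)[0],(B-Q)[1]))
d,n=lev(0);print("model ball",P+.14*d)
goto(np.r_[centre(0,.11)-.035*z[:2],.118])
```

```text
[ 0.5025 -0.1385  0.141 ] [ 0.5714 -0.2633  0.157 ] 0.14265710054045422 0.5043762955157394
model ball [ 0.5044 -0.1391]
t 1.75 pos [ 0.4632 -0.1852  0.2054] F [-0.2683  0.4766  0.5073]
rot deg (tool) [0.085  0.0087 0.0103] shift now-axes mm [87.3782  1.0993 -8.9994] shift desired-axes mm [87.3797  1.0703 -8.9877]
```

Request:
step_arm([
  [[0.02, 0, 0, 0, 0, 0], [0.027, 0, 0, 0, 0, 0], [0.025, 0, 0, 0, 0, 0], [0.015, 0, 0, 0, 0, 0], [0, 0, -0.01, 0, 0, 0], [0, 0, -0.015, 0, 0, 0], [0, 0, -0.01, 0, 0, 0], [0, 0, 0, 0, 0, 0], [0, 0, 0, 0, 0, 0]],
])

```text
time_s: 2.88
ee_pos: [0.4964, -0.1755, 0.1185]
eef_rot: [-0.161, 1.571, -2.992]
force: [0.5, -0.2, -0.6]
grip_width: 0.0005
```

Run:
```python
from h import *
from station import camera
import cv2
c=camera("wrist"); cv2.imwrite("pics/w2.png",cv2.cvtColor(c["pixels"],cv2.COLOR_RGB2BGR))
goto(np.r_[centre(0),.118]);goto(np.r_[centre(.25),.118])
```

```text
t 2.925 pos [ 0.4963 -0.1756  0.1185] F [-0.6084 -0.2316 -0.1263]
rot deg (tool) [-0.0096  0.0029  0.0014] shift now-axes mm [ 0.5208  0.1    -9.5274] shift desired-axes mm [ 0.5213  0.1016 -9.5273]
t 2.925 pos [ 0.4963 -0.1756  0.1185] F [-0.6084 -0.2316 -0.1263]
rot deg (tool) [-0.0096  0.0029  0.0014] shift now-axes mm [  0.5195  -5.3539 -38.1124] shift desired-axes mm [  0.5213  -5.3475 -38.1133]
```

View pics/w2.png

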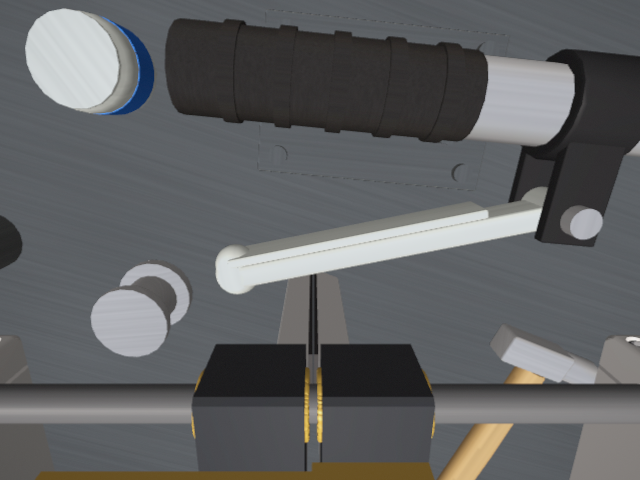

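The lever is just ahead of the fingertips (312,275), with about 9.5 mm predicted. The contact spot sits between the ball (236,268) and the hinge, clear of the ball.

Request:
step_arm([
  [[0, 0, -0.004, 0, 0, 0], [0, 0, -0.003, 0, 0, 0], [0, 0, -0.003, 0, 0, 0], [0, -0.0005, -0.003, 0, 0, 0], [0, -0.0005, -0.003, 0, 0, 0], [0, -0.001, -0.003, 0, 0, 0], [0, -0.001, -0.003, 0, 0, 0], [0, 0, 0, 0, 0, 0]],
])

```text
time_s: 3.92
ee_pos: [0.5167, -0.1662, 0.1185]
eef_rot: [1.763, 1.57, -1.068]
force: [-1.9, -3.7, 0.1]
grip_width: 0.0005
```

Run:
```python
from h import *
from station import camera
import cv2
c=camera("wrist"); cv2.imwrite("pics/w3.png",cv2.cvtColor(c["pixels"],cv2.COLOR_RGB2BGR))
goto(np.r_[centre(.25),.118]) 
o,R=state();print(o["force"]@z)
```

```text
t 3.975 pos [ 0.5166 -0.1662  0.1185] F [-3.061  -4.5505 -0.657 ]
rot deg (tool) [-0.0115 -0.0037 -0.0235] shift now-axes mm [  0.471   -2.6169 -15.9371] shift desired-axes mm [  0.471   -2.6135 -15.9377]
-4.306684325251502
```

View pics/w3.png

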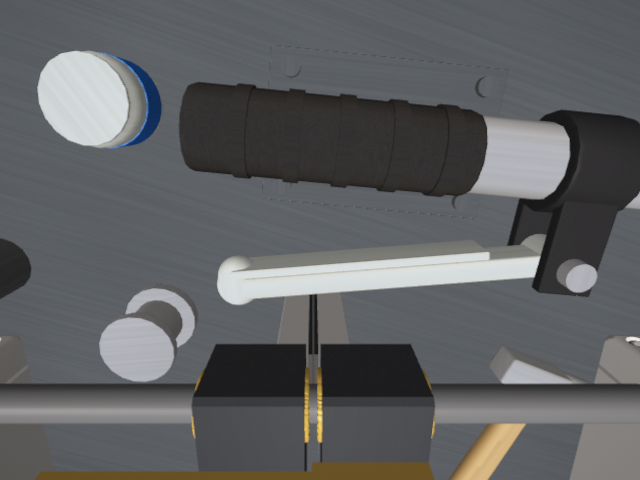

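The lever is being pressed (ball now at 238,280) and the fingers stay clear of the ball and the bar. I carry on.

Request:
step_arm([
  [[0, -0.0005, -0.003, 0, 0, 0], [0, -0.0005, -0.003, 0, 0, 0], [0, -0.0005, -0.003, 0, 0, 0], [0, -0.0005, -0.002, 0, 0, 0], [0, 0, 0, 0, 0, 0]],
])

```text
time_s: 4.6
ee_pos: [0.5262, -0.1611, 0.1184]
eef_rot: [0.511, 1.57, -2.32]
force: [-4.2, -4.8, 0.2]
grip_width: 0.0003
```

Run:
```python
from h import *
from station import camera
import cv2
goto(np.r_[centre(.26),.118]) 
o,R=state();print(o["force"]@z)
```

```text
t 4.6 pos [ 0.5262 -0.1611  0.1184] F [-4.2144 -4.7552  0.1888]
rot deg (tool) [-0.0255  0.0339 -0.019 ] shift now-axes mm [ 0.4388 -0.7523 -6.2432] shift desired-axes mm [ 0.4427 -0.7494 -6.2432]
-5.467404405464697
```

Request:
step_arm([
  [[0, 0, -0.001, 0, 0, 0], [0, 0, -0.001, 0, 0, 0], [0, 0, -0.001, 0, 0, 0], [0, 0, 0, 0, 0, 0]],
])

```text
time_s: 5.1
ee_pos: [0.5288, -0.1601, 0.1185]
eef_rot: [0.022, 1.57, -2.809]
force: [-6.2, -4.9, 1.5]
grip_width: 0.0008
```

Request:
step_arm([
  [[0, 0, -0.001, 0, 0, 0], [0, 0, -0.001, 0, 0, 0], [0, 0, 0, 0, 0, 0]],
])

```text
time_s: 5.48
ee_pos: [0.5306, -0.1595, 0.1185]
eef_rot: [-0.059, 1.57, -2.89]
force: [-5.8, -5.5, 2.0]
grip_width: 0.0003
```

Request:
step_arm([
  [[0, 0, -0.001, 0, 0, 0], [0, 0, 0, 0, 0, 0]],
])

```text
time_s: 5.72
ee_pos: [0.5309, -0.1594, 0.1184]
eef_rot: [-0.16, 1.568, -2.992]
force: [-11.9, -5.0, 4.5]
grip_width: 0.0009
```

Request:
step_arm([
  [[0, 0, -0.0007, 0, 0, 0], [0, 0, 0, 0, 0, 0]],
])

```text
time_s: 5.98
ee_pos: [0.5311, -0.1594, 0.1184]
eef_rot: [-0.182, 1.567, -3.014]
force: [-15.9, -7.0, 7.4]
grip_width: 0.0004
```

Run:
```python
from h import *
from station import camera
import cv2
goto(np.r_[centre(.26),.118]) 
o,R=state();print(o["force"]@z)
c=camera("wrist"); cv2.imwrite("pics/w4.png",cv2.cvtColor(c["pixels"],cv2.COLOR_RGB2BGR))
print(state()[0]["force"])
```

```text
t 5.975 pos [ 0.5311 -0.1594  0.1184] F [-15.8655  -6.996    7.4067]
rot deg (tool) [-0.0534  0.215   0.0397] shift now-axes mm [ 0.3916 -0.6566 -0.9924] shift desired-axes mm [ 0.3949 -0.6559 -0.9916]
-17.245225229566834
[-17.17    -6.516    6.1593]
```

View pics/w4.png

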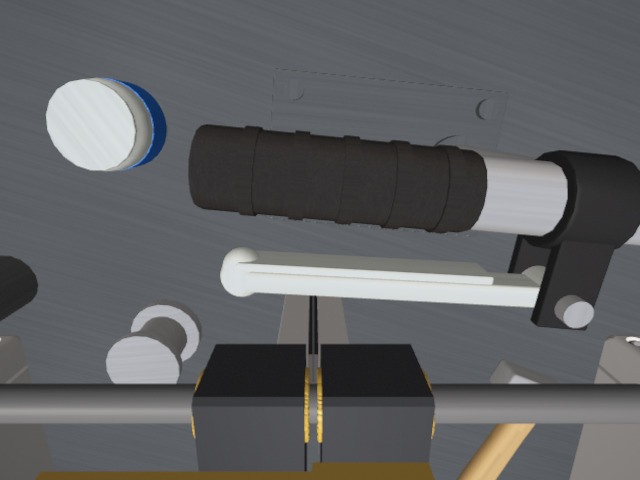

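The lever is on its stop: the force jumped to about 17 N and the TCP stopped advancing. In the picture it lies nearly parallel to the bar with a clear gap to the grip. I hold it for a second.

Request:
step_arm([
  [[0, 0, 0, 0, 0, 0], [0, 0, 0, 0, 0, 0], [0, 0, 0, 0, 0, 0], [0, 0, 0, 0, 0, 0], [0, 0, 0, 0, 0, 0], [0, 0, 0, 0, 0, 0], [0, 0, 0, 0, 0, 0], [0, 0, 0, 0, 0, 0]],
])

```text
time_s: 7.02
ee_pos: [0.5311, -0.1594, 0.1184]
eef_rot: [-0.185, 1.567, -3.017]
force: [-16.1, -6.7, 6.0]
grip_width: 0.0001
```

Request:
step_arm([
  [[0, 0.0005, 0.003, 0, 0, 0], [0, 0.0005, 0.004, 0, 0, 0], [0, 0.001, 0.005, 0, 0, 0], [0, 0.001, 0.006, 0, 0, 0], [0, 0.001, 0.006, 0, 0, 0], [0, 0.001, 0.006, 0, 0, 0], [0, 0, 0.006, 0, 0, 0], [0, 0, 0.005, 0, 0, 0], [0, 0, 0, 0, 0, 0], [0, 0, 0, 0, 0, 0], [0, 0, 0, 0, 0, 0], [0, 0, 0, 0, 0, 0]],
])

```text
time_s: 8.52
ee_pos: [0.4953, -0.1759, 0.1184]
eef_rot: [-1.461, 1.571, 1.991]
force: [0.3, -0.9, -0.8]
grip_width: 0.0004
```

Run:
```python
from h import *
from station import camera
import cv2
goto(np.r_[centre(0),.118])
c=camera("wrist"); cv2.imwrite("pics/w5.png",cv2.cvtColor(c["pixels"],cv2.COLOR_RGB2BGR))
```

```text
t 8.525 pos [ 0.4953 -0.1759  0.1184] F [ 0.2668 -0.9249 -0.7858]
rot deg (tool) [-0.0052  0.0002  0.002 ] shift now-axes mm [  0.4086   0.0811 -10.5894] shift desired-axes mm [  0.4086   0.082  -10.5893]
```

View pics/w5.png

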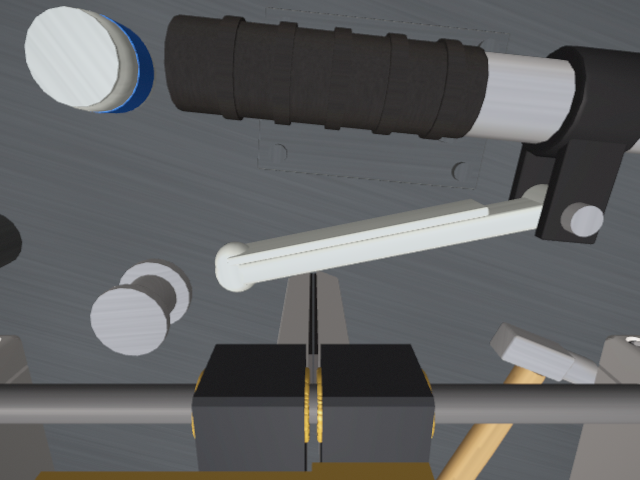

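The lever is fully out again (ball at 236,267, as before the first press) and the force is about zero. Now the second press.

Request:
step_arm([
  [[0, 0, -0.005, 0, 0, 0], [0, 0, -0.004, 0, 0, 0], [0, -0.0005, -0.004, 0, 0, 0], [0, -0.0005, -0.004, 0, 0, 0], [0, -0.001, -0.004, 0, 0, 0], [0, -0.001, -0.004, 0, 0, 0], [0, -0.001, -0.004, 0, 0, 0], [0, -0.001, -0.004, 0, 0, 0], [0, 0, -0.003, 0, 0, 0], [0, 0, -0.002, 0, 0, 0], [0, 0, -0.001, 0, 0, 0], [0, 0, 0, 0, 0, 0]],
])

```text
time_s: 10.07
ee_pos: [0.5306, -0.1596, 0.1185]
eef_rot: [0.179, 1.57, -2.652]
force: [-6.3, -4.0, 2.1]
grip_width: 0.0008
```

Request:
step_arm([
  [[0, 0, -0.001, 0, 0, 0], [0, 0, -0.0008, 0, 0, 0], [0, 0, 0, 0, 0, 0]],
])

```text
time_s: 10.45
ee_pos: [0.5312, -0.1594, 0.1184]
eef_rot: [-0.132, 1.567, -2.963]
force: [-15.7, -6.2, 6.1]
grip_width: 0.0006
```

Request:
step_arm([
  [[0, 0, 0, 0, 0, 0], [0, 0, 0, 0, 0, 0], [0, 0, 0, 0, 0, 0], [0, 0, 0, 0, 0, 0]],
])

```text
time_s: 10.95
ee_pos: [0.5312, -0.1594, 0.1184]
eef_rot: [-0.146, 1.567, -2.978]
force: [-15.8, -6.5, 6.8]
grip_width: 0.0008
```

Run:
```python
from h import *
from station import camera
import cv2
o,R=state();print(o["time_s"],o["ee_pos"],o["force"],o["force"]@z)
c=camera("wrist"); cv2.imwrite("pics/w6.png",cv2.cvtColor(c["pixels"],cv2.COLOR_RGB2BGR))
c=camera("top"); cv2.imwrite("pics/t6.png",cv2.cvtColor(c["pixels"],cv2.COLOR_RGB2BGR))
```

```text
10.95 [ 0.5312 -0.1594  0.1184] [-15.7943  -6.4921   6.8404] -17.023312566887366
```

View pics/w6.png

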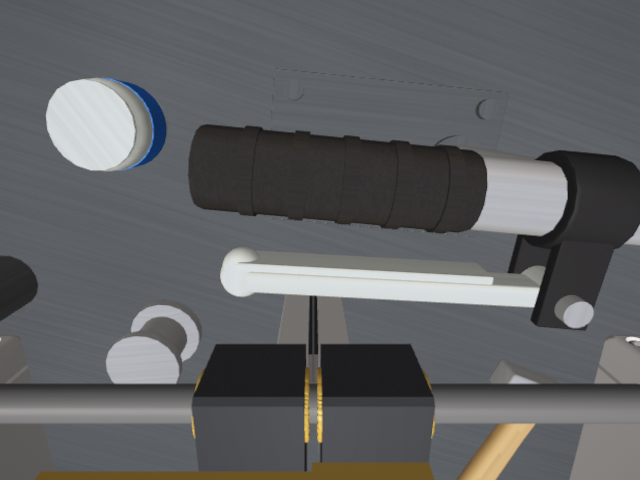

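View pics/t6.png

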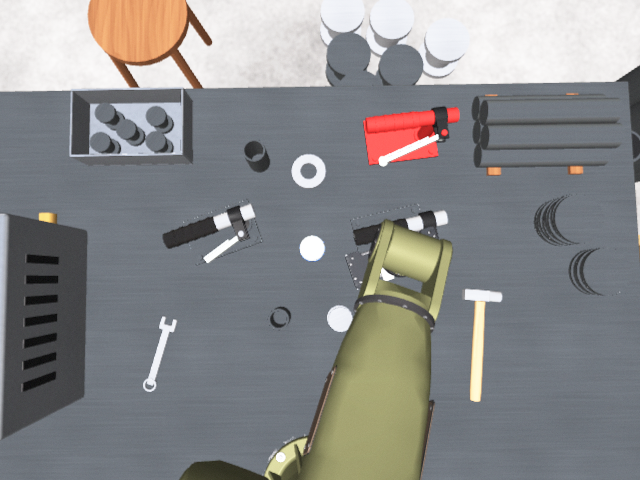

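The lever is held on its stop with about 17 N, in the same pose as the first press (ball 241,272), and there is a gap to the grip. The top view shows the spool, tin, stub, hammer, wrench and short lever where they started.

```bash
python3 -c "
from station import ticket
print(ticket.hand_in())"
```

```text
the job is handed in; nothing more can be done
None
```

I pressed the long, ball-ended lever to its stop with the closed fingers and held it for a good second. I then let it spring fully out, pressed it to its stop again, and handed the job in at about 11 s while still holding it there.

- **At the stop:** both presses ended at the same TCP position within 0.1 mm, with a steady push of about 17 N (limit 45 N).
- **Released:** the force fell to about 1 N or less, close to sensor noise, and the lever was back where it started in the wrist picture.
- **Surroundings:** the last wrist picture shows a clear gap to the grip. In the last top view the short lever and every bystander look unmoved.

No check failed or disagreed. I judged the stop from the force rise and the pictures, since the joint angle is not reported.

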